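# Find the stamped sample crate and send it to the dispatch line

## Task

One of the two white sample crates is stamped with a red ring and dot on its underside. Using only pushes of the fingertips, never lifting a crate or taking it between the fingers, tip each crate over away from you onto its back so that both undersides can be seen; then push the stamped crate, still lying, straight away from you until its lid end rests on the yellow and black dispatch line. Leave the other crate lying short of the line, and do not disturb the other things on the worktop.

Things in the scene. Friction and masses are not known exactly. Their poses are not given: they have to be found in the camera images.
- crate_p: Closed opaque white crate, grey lid, black rubber rim round its foot, solid, 60 (own x) x 100 (own y) x 95 mm (own z), 0.17 to 0.35 kg. Origin at the centre of the underside; own z runs from underside to lid. Starts standing on its underside, own +x away from the robot (yaw up to 0.2 rad), at the left or the right; looks the same as crate_q but for the stamp that one of the two has.
- crate_q: Second crate, same size, frame and behaviour. Both: pushed high on the near face (about 70 mm up) the rubber foot grips and the crate pivots on its far lower edge instead of sliding, and past some 32 degrees falls on its back; then own x points down, own z away from the robot, and the underside stands upright, facing the robot, 60 mm high.
- stamp (a point): Centre of the stamp, a flat red ring and dot 40 mm across, at the centre of the underside of the stamped crate (it coincides with that crate's origin). Hidden from sight until the crate is tipped.
- crate_p_lid (a point): Centre of the outer face of crate_p's grey lid, 95 mm from its origin along its own z.
- crate_q_lid (a point): Centre of the outer face of crate_q's grey lid, 95 mm from its origin along its own z.
- crate_p_mid (a point): Middle of crate_p (47.5 mm above the worktop when it stands, 30 mm when it lies on its back).
- crate_q_mid (a point): Middle of crate_q.
- line: Dispatch line: flat strip of yellow tape with black bars on the worktop beyond the crates, 30 mm wide (its x), 600 mm long (its y), nothing to bump against. Origin at its centre; own x points across it, away from the robot (yaw up to 0.06 rad).
- vial_black: Brown glass vial with black cap, 28 mm across, 72 mm high, standing between the crates, origin at the centre of its underside. Bystander: leave it alone.
- marker_blue: Blue marker pen, 18 x 137 x 20 mm, lying between the crates and pointing away from the robot, origin under its middle. Bystander: leave it alone.
- timer: White laboratory timer with buttons, 70 x 66 x 21 mm, to the left, origin at the centre of its underside. Bystander: leave it alone.
- bottle_amber: Amber bottle with black cap, 54 mm across, 120 mm high, to the right, origin at the centre of its underside. Bystander: leave it alone.
Not all that is in view belongs to the job. Leave any blue look-alike of the crate_p alone.

How it is judged:
By the outcome, as a careful person would: the job done as asked, in the order asked, and still so for the second after the job is handed in, with the robot touching nothing.
It also fails if it takes over 53 s, if anything falls off the work surface, if the arm or the gripper's body presses on something with over 40 N, if the wrist force passes 120 N, or if a joint passes its speed limit or range.

## Robot

A 6-joint arm with a two-finger parallel gripper is mounted at the origin on a cart in front of the work surface, level with it; the furniture and walls round the work are solid. World frame = base frame: x ahead of the robot, y to its left, z up, the work surface at z = 0. Lengths are in mm, angles in degrees, forces in N, time in s.
With the tool pointing down it reaches from about 300 to 850 mm from the base axis. Payload 4.2 kg.
Tool frame: the origin (TCP) lies on the centre line of the jaws, within the pads' length; the fingertips stand 8 mm ahead of it and the grasp point (between the pads) lies 11 mm behind it; z points along the fingers, y is the line along which they close (so a half turn about z gives the same grasp; the last joint's range is limited). The gripper opens to 91 mm and grips with 3 to 60 N. Pads are 32 mm wide; open, the fingers measure 118 mm over their backs; the gripper's body (76 mm by 178 mm) begins 60 mm behind the grasp point.
Start: joints at [65.89, 18.312, 89.639, -0, 72.044, -1.146], TCP at [224.343, 529.446, 221.976] pointing down, gripper open.
Joint ranges: [-177.97, 177.97], [-48.28, 115.42], [12.27, 149.76], [-77.06, 257.06], [2.81, 150.46], [-146.56, 146.56]. Speed limits (degrees/s): [147.25, 147.25, 180, 180, 180, 180].

## Interface

Orientations are given as [roll, pitch, yaw] about the fixed x, y, z axes, in that order (R = Rz(yaw) Ry(pitch) Rx(roll)).
In Python, from workcell import telemetry, eyes, ticket gives the robot as it stands. The module is installed in compiled form; this text tells all that it offers.
- The arm moves only by the shell command python3 -m crank 'ROWS' [OPENING] [FORCE]. ROWS is JSON, a list of rows, each an object of numbers: "dx", "dy", "dz": the shift along the world's x, y, z normalised to -1 to 1, where 1 is 80 cm; "yaw": the turn about the world's z normalised to -1 to 1, where 1 is 5 degrees. A call has 1 to 10 rows; each row shifts and turns the commanded pose from where the row before left it; what a row does not reach is not made up. A row lasts 1/8 s, in which the tool goes at most 62.5 mm and 10.7 degrees, less where a joint would pass 70% of its speed; a pose out of reach is approached as far as the arm can. A call with a number of a shift or a turn outside -1 to 1 is refused whole. A call with a gripper value outside its range is refused whole. OPENING is the opening, from 0 (shut) to 1 (fully open), set as the call begins (- or left out, the last holds). The fingers move at their own pace and stop on an object; FORCE is the grip in N (left out, the last holds). Time passes only in rows, so rows that do not move let the fingers close. It gives the time, the measured TCP pose, the force, the opening and the grip force at its end, in the units of the state.
- telemetry.state(): the state, without advancing time (a new reading comes with each control period).
- eyes.grab_frame(name): name is "scene" or "top"; returns the picture (480x640x3 uint8, red, green, blue); there is no depth.
- eyes.calibration(name): a dict with "camera_matrix" (3x3 intrinsics, pixels), "world_from_camera" (4x4, takes a point from camera to world coordinates). Camera axes: x right, y down, z forward; pixel columns grow to the right and rows downward; lengths in mm; the calibration is good to about 2 mm. A picture is of the moment at which its call begins. calibration takes no time and is no camera call.
- ticket.job_done(): hands the job in; it is judged then, once.
The state is a dict: "time_s": time; "qpos": joint angles; "qvel": joint speeds; "effort": joint torques, N m; "ee_pos": TCP position; "ee_rot": TCP orientation; "force": force on the tool from outside, world axes, zero at the start; "torque": the same for the moment, N m; "gripper_width": finger opening in mm; "gripper_force": force on a finger pad.
Only numpy, scipy, OpenCV 4.12 (cv2) and the standard library are available. Lean on these libraries where they do the work, as an engineer would, in place of code of your own. Each camera call takes 0.05 s, during which the arm holds its last target. There are 200 camera calls.

## Working session

There is one attempt and no reset: what is moved stays moved. The work goes in short steps, Python scripts to look and compute and a shell command to move; the robot and the scene stay as the last step left them, time stands still between calls to the robot, and variables do not carry over. Pictures are saved under pics/ and viewed, at most 10 in all, crops included, and the job is handed in when it is done.

```bash
mkdir -p pics
cat > h.py <<'E'
import numpy as np,cv2
from workcell import telemetry,eyes,ticket
def snap(cam,fn):
    im=eyes.grab_frame(cam); cv2.imwrite('pics/'+fn,cv2.cvtColor(im,cv2.COLOR_RGB2BGR)); return im
def w(cam,pts,z=0):
    c=eyes.calibration(cam);K=np.array(c["camera_matrix"]);T=np.array(c["world_from_camera"])
    out=[]
    for u,v in pts:
        d=T[:3,:3]@np.linalg.inv(K)@[u,v,1];o=T[:3,3]
        out.append(o+d*(z-o[2])/d[2])
    return np.round(np.array(out),1)
def px(cam,P):
    c=eyes.calibration(cam);K=np.array(c["camera_matrix"]);T=np.linalg.inv(np.array(c["world_from_camera"]))
    p=(T[:3,:3]@np.array(P,float).T).T+T[:3,3];q=(K@p.T).T
    return np.round(q[:,:2]/q[:,2:],1)
E
python3 - <<'E'
from h import *
snap('top','t0.png');snap('scene','s0.png')
for c in('top','scene'):print(np.round(eyes.calibration(c)["world_from_camera"],2))
s=telemetry.state();print(s['time_s'],s['ee_pos'],s['ee_rot'],s['gripper_width'])
E
```

```text
[[ 1.0000e-02 -1.0000e+00  4.0000e-02  4.8853e+02]
 [-1.0000e+00 -1.0000e-02  1.0000e-02 -3.5000e-01]
 [-1.0000e-02 -4.0000e-02 -1.0000e+00  1.2796e+03]
 [ 0.0000e+00  0.0000e+00  0.0000e+00  1.0000e+00]]
[[ 5.6000e-01 -3.8000e-01  7.3000e-01 -5.6229e+02]
 [-8.3000e-01 -2.3000e-01  5.1000e-01 -7.3844e+02]
 [-3.0000e-02 -8.9000e-01 -4.5000e-01  7.5244e+02]
 [ 0.0000e+00  0.0000e+00  0.0000e+00  1.0000e+00]]
0.1 [224.19167254 529.0302859  221.22927524] [-1.79912399e+02  1.55534912e-03  1.57037603e+02] 90.90642476602027
```

View pics/t0.png

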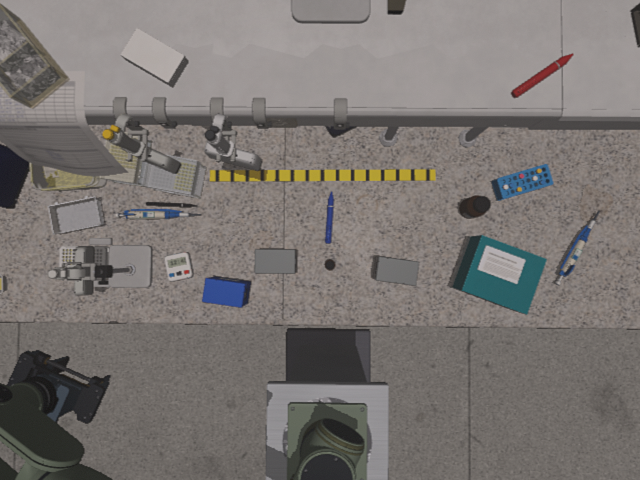

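View pics/s0.png

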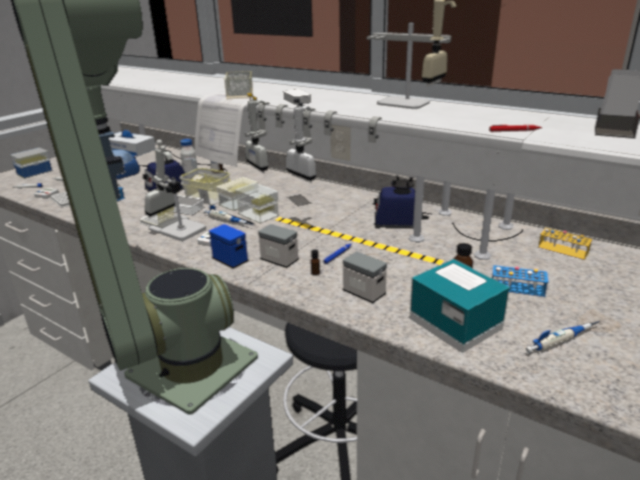

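The top view shows the left crate's lid at about (275,261), the right crate's at (396,271), and the line along row 176. The vial is at (330,265), the pen at (330,218) and the blue look-alike at (226,291).

Run:
```python
from h import *
im=cv2.imread('pics/t0.png')
hsv=cv2.cvtColor(im,cv2.COLOR_BGR2HSV)
for n,(u,v) in dict(L=(275,261),R=(396,271)).items():
    m=np.zeros((482,642),np.uint8)
    f=cv2.floodFill(cv2.medianBlur(im,3),m,(u,v),0,(9,)*3,(9,)*3,cv2.FLOODFILL_FIXED_RANGE|4|(255<<8))
    ys,xs=np.nonzero(m[1:-1,1:-1]); r=cv2.minAreaRect(np.c_[xs,ys].astype(np.float32))
    P=w('top',cv2.boxPoints(r),95); print(n,len(xs),r,'\n',P.tolist(),P.mean(0),[np.linalg.norm(P[i]-P[i-1]).round(1) for i in range(4)])
    e=[(P[i]-P[i-1]) for i in range(4)]; l=max(e,key=np.linalg.norm); print('yaw',np.degrees(np.arctan2(-l[0],l[1])))
ym=cv2.inRange(hsv,(20,150,120),(35,255,255)); ym[:160]=0;ym[195:]=0;ym[:,:205]=0;ym[:,440:]=0
ys,xs=np.nonzero(ym);r=cv2.minAreaRect(np.c_[xs,ys].astype(np.float32));P=w('top',cv2.boxPoints(r),0);print('line',P.tolist(),P.mean(0))
print('fit', [w('top',[(u,ys[abs(xs-u)<15].mean())])[0].tolist() for u in (225,275,330,396,420)])
print('vial',w('top',[(330,265)],72),'marker',w('top',[(331,193),(328,243)],10),'blue',w('top',[(203,300),(250,280)],95),'timer',w('top',[(190,266)]),'shelf edge',w('top',[(340,125)]), 'tealbox', w('top',[(455,290),(467,236)],100),'bottle',w('top',[(475,207)],120),'balance',w('top',[(260,165)],80))
```

```text
L 954 ((272.5, 261.0), (26.0, 41.0), 90.0) 
 [[501.9, 187.9, 95.0], [502.7, 87.4, 95.0], [439.3, 86.7, 95.0], [438.4, 187.0, 95.0]] [470.575 137.25   95.   ] [np.float64(63.5), np.float64(100.5), np.float64(63.4), np.float64(100.3)]
yaw -179.5439238258216
R 1023 ((398.12005615234375, 270.849365234375), (41.433319091796875, 31.124553680419922), 7.594644546508789) 
 [[417.8, -114.6, 95.0], [493.0, -124.4, 95.0], [480.4, -224.5, 95.0], [405.4, -214.5, 95.0]] [ 449.15 -169.5    95.  ] [np.float64(100.7), np.float64(75.8), np.float64(100.9), np.float64(75.7)]
yaw 172.8256757635177
line [[709.9, 318.0, 0.0], [713.7, -277.6, 0.0], [687.0, -277.6, 0.0], [683.1, 317.5, 0.0]] [698.425  20.075   0.   ]
fit [[695.4, 277.7, 0.0], [697.4, 144.4, 0.0], [699.2, -1.9, 0.0], [701.0, -177.0, 0.0], [701.6, -240.6, 0.0]]
vial [[461.4  -3.5  72. ]] marker [[649.3  -4.8  10. ]
 [517.6   2.   10. ]] blue [[374.1 305.8  95. ]
 [423.8 191.6  95. ]] timer [[454.1 366.5   0. ]] shelf edge [[832.9 -27.5   0. ]] tealbox [[ 404.2 -306.3  100. ]
 [ 535.2 -335.8  100. ]] bottle [[ 604.  -349.5  120. ]] balance [[709.4 173.2  80. ]]
```

Run:
```python
import cv2
im=cv2.imread('pics/t0.png')
cv2.imwrite('pics/c0.png',cv2.resize(im[225:325,240:440],None,fx=4,fy=4,interpolation=cv2.INTER_CUBIC))
```

```text
(no output)
```

View pics/c0.png

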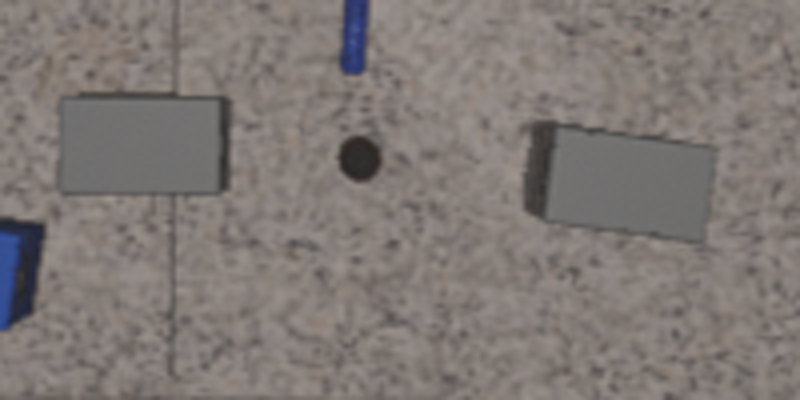

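The crop shows the left lid with corners (61,97), (222,97), (222,193), (60,193). The right lid, turned clockwise, has corners (555,126), (715,146), (705,242), (546,220).

Run:
```python
from h import *
for c in ([(61,97),(222,97),(222,193),(60,193)],[(555,126),(715,146),(705,242),(546,220)]):
    p=np.array(c)/4-.375+[240,225]; P=w('top',p,95)
    d=P[0]+P[3]-P[1]-P[2]
    print(P.tolist(),P.mean(0),[np.linalg.norm(P[i]-P[i-1]).round(1) for i in range(4)],'yaw',np.degrees(np.arctan2(-d[0],d[1])),'near mid',(P[2]+P[3])/2)
```

```text
[[499.8, 180.8, 95.0], [500.6, 82.2, 95.0], [442.1, 81.6, 95.0], [441.2, 180.6, 95.0]] [470.925 131.3    95.   ] [np.float64(58.6), np.float64(98.6), np.float64(58.5), np.float64(99.0)] yaw 0.4929171162225649 near mid [441.65 131.1   95.  ]
[[484.6, -121.3, 95.0], [473.2, -218.8, 95.0], [414.8, -212.7, 95.0], [427.3, -116.1, 95.0]] [ 449.975 -167.225   95.   ] [np.float64(57.5), np.float64(98.2), np.float64(58.7), np.float64(97.4)] yaw -7.019633223881505 near mid [ 421.05 -164.4    95.  ]
```

```bash
R='x'; python3 -m crank '[{"dx":0.021,"dy":-0.0498,"yaw":0.46},{"dx":0.021,"dy":-0.0498,"yaw":0.46},{"dx":0.021,"dy":-0.0498,"yaw":0.46},{"dx":0.021,"dy":-0.0498,"yaw":0.46},{"dx":0.021,"dy":-0.0498,"yaw":0.46},{"dx":0.021,"dy":-0.0498,"yaw":0.46},{"dx":0.021,"dy":-0.0498,"yaw":0.46},{"dx":0.021,"dy":-0.0498,"yaw":0.46},{"dx":0.021,"dy":-0.0498,"yaw":0.46},{"dx":0.021,"dy":-0.0498,"yaw":0.46}]' 0.4 20
python3 -m crank '[{"dz":-0.04},{"dz":-0.05},{"dz":-0.05},{"dz":-0.04},{},{}]'
```

```text
validation failed for argument at $[0]...
validation failed for argument at $[0]...
```

```bash
python3 -m crank '[{"dx":0.021,"dy":-0.0498,"dz":0,"yaw":0.46},{"dx":0.021,"dy":-0.0498,"dz":0,"yaw":0.46}]' 0.4 20; python3 -c "
from h import *
s=telemetry.state();print(s['time_s'],s['ee_pos'],s['ee_rot'])"
```

```text
time_s: 0.35
ee_pos: [258.0, 448.7, 221.3]
ee_rot: [-179.9, -0.0, 161.8]
force: [0.6, 0.4, 0.1]
gripper_width: 74.3
gripper_force: 0.0
0.35 [257.99052916 448.7378156  221.27419573] [-1.79928532e+02 -1.21652291e-03  1.61784383e+02]
```

```bash
python3 -m crank '[{"dx":0.021,"dy":-0.0498,"dz":0,"yaw":0.46},{"dx":0.021,"dy":-0.0498,"dz":0,"yaw":0.46},{"dx":0.021,"dy":-0.0498,"dz":0,"yaw":0.46},{"dx":0.021,"dy":-0.0498,"dz":0,"yaw":0.46},{"dx":0.021,"dy":-0.0498,"dz":0,"yaw":0.46},{"dx":0.021,"dy":-0.0498,"dz":0,"yaw":0.46},{"dx":0.021,"dy":-0.0498,"dz":0,"yaw":0.46},{"dx":0.021,"dy":-0.0498,"dz":0,"yaw":0.46},{"dx":0,"dy":0,"dz":0,"yaw":0}]' 0.4 20
python3 -m crank '[{"dx":0,"dy":0,"dz":-0.04,"yaw":0},{"dx":0,"dy":0,"dz":-0.05,"yaw":0},{"dx":0,"dy":0,"dz":-0.05,"yaw":0},{"dx":0,"dy":0,"dz":-0.04,"yaw":0},{"dx":0,"dy":0,"dz":0,"yaw":0},{"dx":0,"dy":0,"dz":0,"yaw":0}]'
```

```text
time_s: 1.48
ee_pos: [392.8, 129.1, 221.7]
ee_rot: [-180.0, -0.0, 179.8]
force: [0.7, 0.6, 0.2]
gripper_width: 36.3
gripper_force: 0.0
time_s: 2.22
ee_pos: [392.9, 131.8, 78.9]
ee_rot: [180.0, 0.1, -179.9]
force: [0.3, 0.3, 0.6]
gripper_width: 36.4
gripper_force: 0.0
```

```bash
python3 -m crank '[{"dx":0.015,"dy":0,"dz":-0.002,"yaw":0},{"dx":0.015,"dy":0,"dz":0,"yaw":0},{"dx":0.006,"dy":0,"dz":0,"yaw":0},{"dx":0.006,"dy":0,"dz":0,"yaw":0},{"dx":0.006,"dy":0,"dz":0,"yaw":0},{"dx":0.006,"dy":0,"dz":0,"yaw":0},{"dx":0,"dy":0,"dz":0,"yaw":0}]'
python3 -c "
from h import *
im=snap('scene','s1.png');cv2.imwrite('pics/s1c.png',cv2.resize(cv2.imread('pics/s1.png')[170:330,180:420],None,fx=3,fy=3))"
```

```text
time_s: 3.1
ee_pos: [436.2, 131.1, 76.4]
ee_rot: [180.0, 0.1, -180.0]
force: [0.2, 1.0, 0.5]
gripper_width: 36.8
gripper_force: 0.4
```

View pics/s1c.png

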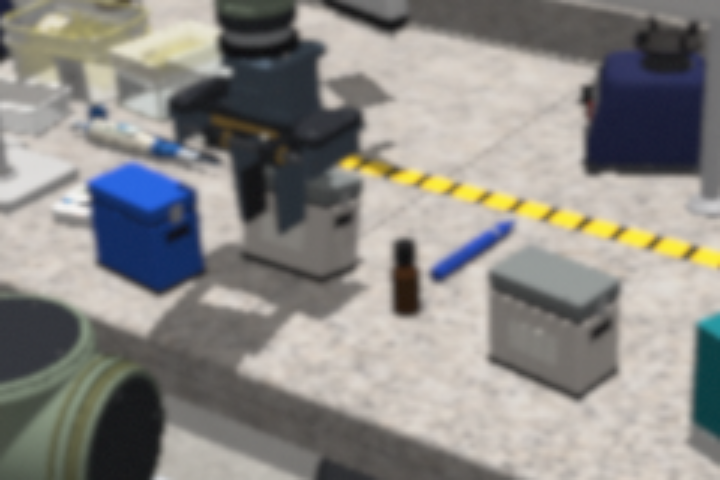

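The fingers are behind the left crate's near face, at about (275,200) in the crop. The crate is still upright and there's no force yet, so I'll push on.

```bash
python3 -m crank '[{"dx":0.006,"dy":0,"dz":0,"yaw":0},{"dx":0.006,"dy":0,"dz":0,"yaw":0},{"dx":0.006,"dy":0,"dz":0,"yaw":0}]'
python3 -m crank '[{"dx":0.006,"dy":0,"dz":0,"yaw":0},{"dx":0.006,"dy":0,"dz":0,"yaw":0},{"dx":0.006,"dy":0,"dz":0,"yaw":0}]'
```

```text
time_s: 3.52
ee_pos: [450.6, 131.1, 76.6]
ee_rot: [180.0, 0.0, -180.0]
force: [-1.5, 0.7, 3.7]
gripper_width: 36.8
gripper_force: 1.7
time_s: 3.9
ee_pos: [465.4, 131.3, 77.9]
ee_rot: [180.0, 0.1, -180.0]
force: [-5.0, -0.5, 20.6]
gripper_width: 36.6
gripper_force: 8.7
```

```bash
python3 -c "
from h import *
im=snap('scene','s2.png');cv2.imwrite('pics/s2c.png',cv2.resize(cv2.imread('pics/s2.png')[170:330,200:400],None,fx=4,fy=3.6))"
```

```text
(no output)
```

View pics/s2c.png

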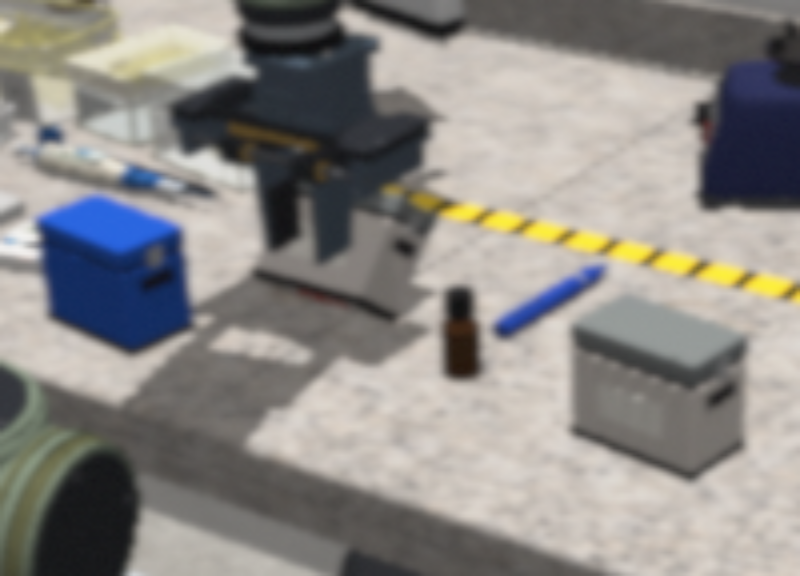

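The left crate is tipping at roughly 30°, with red visible on its underside at (320,295). I'll continue while rising slightly, so the face isn't pressed upwards against the tips.

```bash
python3 -m crank '[{"dx":0.005,"dy":0,"dz":0.004,"yaw":0},{"dx":0.005,"dy":0,"dz":0.004,"yaw":0},{"dx":0.005,"dy":0,"dz":0.003,"yaw":0}]'
python3 -m crank '[{"dx":0.005,"dy":0,"dz":0.002,"yaw":0},{"dx":0.005,"dy":0,"dz":0.002,"yaw":0},{"dx":0,"dy":0,"dz":0,"yaw":0},{"dx":0,"dy":0,"dz":0,"yaw":0}]'
```

```text
time_s: 4.32
ee_pos: [476.7, 131.0, 85.0]
ee_rot: [-180.0, -0.0, -180.0]
force: [0.5, 0.1, -0.1]
gripper_width: 36.7
gripper_force: 0.0
time_s: 4.82
ee_pos: [484.1, 131.0, 88.2]
ee_rot: [-180.0, -0.0, -180.0]
force: [0.0, -0.2, 0.1]
gripper_width: 36.5
gripper_force: 0.0
```

The left crate has toppled and is free. Now the right one.

```bash
python3 -m crank '[{"dx":-0.03,"dy":0,"dz":0.045,"yaw":0},{"dx":-0.03,"dy":0,"dz":0.045,"yaw":0},{"dx":-0.03,"dy":0,"dz":0.045,"yaw":0},{"dx":-0.0054,"dy":-0.0606,"dz":0,"yaw":-0.233},{"dx":-0.0054,"dy":-0.0606,"dz":0,"yaw":-0.233},{"dx":-0.0054,"dy":-0.0606,"dz":0,"yaw":-0.233},{"dx":-0.0054,"dy":-0.0606,"dz":0,"yaw":-0.233},{"dx":-0.0054,"dy":-0.0606,"dz":0,"yaw":-0.233},{"dx":-0.0054,"dy":-0.0606,"dz":0,"yaw":-0.233},{"dx":0,"dy":0,"dz":0,"yaw":0}]'
python3 -m crank '[{"dx":0,"dy":0,"dz":-0.05,"yaw":0},{"dx":0,"dy":0,"dz":-0.05,"yaw":0},{"dx":0,"dy":0,"dz":-0.045,"yaw":0},{"dx":0,"dy":0,"dz":0,"yaw":0},{"dx":0,"dy":0,"dz":0,"yaw":0}]'
```

```text
time_s: 6.08
ee_pos: [385.9, -162.2, 196.3]
ee_rot: [-180.0, -0.0, 172.8]
force: [-1.5, 0.9, -0.0]
gripper_width: 36.6
gripper_force: 0.0
time_s: 6.7
ee_pos: [387.3, -159.6, 81.4]
ee_rot: [-180.0, 0.1, 173.1]
force: [0.6, 0.6, -0.3]
gripper_width: 36.6
gripper_force: 0.0
```

```bash
python3 -m crank '[{"dx":0.015,"dy":-0.0018,"dz":-0.003,"yaw":0},{"dx":0.015,"dy":-0.0018,"dz":-0.003,"yaw":0},{"dx":0.006,"dy":-0.0007,"dz":0,"yaw":0},{"dx":0.006,"dy":-0.0007,"dz":0,"yaw":0},{"dx":0.006,"dy":-0.0007,"dz":0,"yaw":0},{"dx":0.006,"dy":-0.0007,"dz":0,"yaw":0},{"dx":0.006,"dy":-0.0007,"dz":0,"yaw":0},{"dx":0.006,"dy":-0.0007,"dz":0.002,"yaw":0}]'
python3 -m crank '[{"dx":0.005,"dy":-0.0006,"dz":0.003,"yaw":0},{"dx":0.005,"dy":-0.0006,"dz":0.004,"yaw":0},{"dx":0.005,"dy":-0.0006,"dz":0.004,"yaw":0},{"dx":0.005,"dy":-0.0006,"dz":0.003,"yaw":0},{"dx":0.005,"dy":-0.0006,"dz":0.002,"yaw":0},{"dx":0,"dy":0,"dz":0,"yaw":0},{"dx":0,"dy":0,"dz":0,"yaw":0}]'
```

```text
time_s: 7.7
ee_pos: [440.0, -166.3, 77.8]
ee_rot: [-180.0, 0.1, 173.0]
force: [-1.6, -0.0, 7.9]
gripper_width: 36.6
gripper_force: 3.3
time_s: 8.57
ee_pos: [459.0, -168.4, 89.8]
ee_rot: [180.0, -0.0, 173.0]
force: [0.3, 0.8, -0.3]
gripper_width: 36.2
gripper_force: 0.0
```

Force is zero, so it has toppled or fallen back. I'll retreat a little and look.

```bash
python3 -m crank '[{"dx":-0.04,"dy":0,"dz":0.04,"yaw":0},{"dx":-0.06,"dy":0,"dz":0.04,"yaw":0},{"dx":-0.06,"dy":0,"dz":0.03,"yaw":0},{"dx":0,"dy":0,"dz":0,"yaw":0}]'
python3 -c "
from h import *
snap('scene','s3.png');snap('top','t3.png')
a=cv2.resize(cv2.imread('pics/s3.png')[190:310,180:400],(800,436),interpolation=cv2.INTER_CUBIC)
cv2.imwrite('pics/s3c.png',a)
cv2.imwrite('pics/t3c.png',cv2.resize(cv2.imread('pics/t3.png')[160:300,240:440],None,fx=4,fy=4,interpolation=cv2.INTER_CUBIC))"
```

```text
time_s: 9.07
ee_pos: [329.2, -168.3, 179.4]
ee_rot: [-179.9, 0.1, 172.9]
force: [1.3, -0.2, -0.2]
gripper_width: 36.6
gripper_force: 0.0
```

View pics/s3c.png

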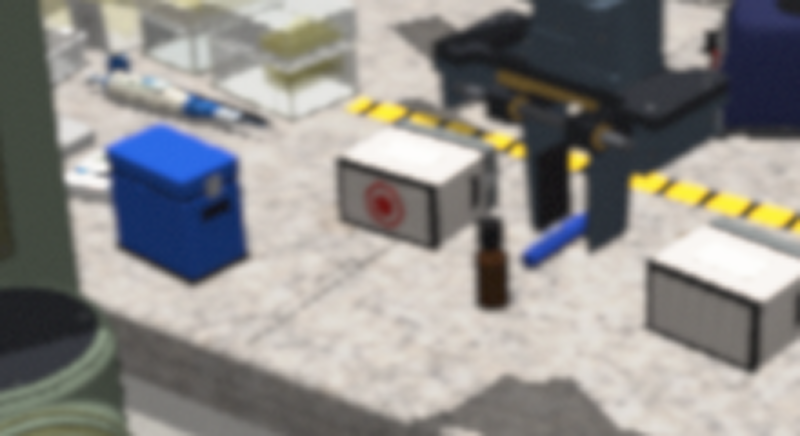

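View pics/t3c.png

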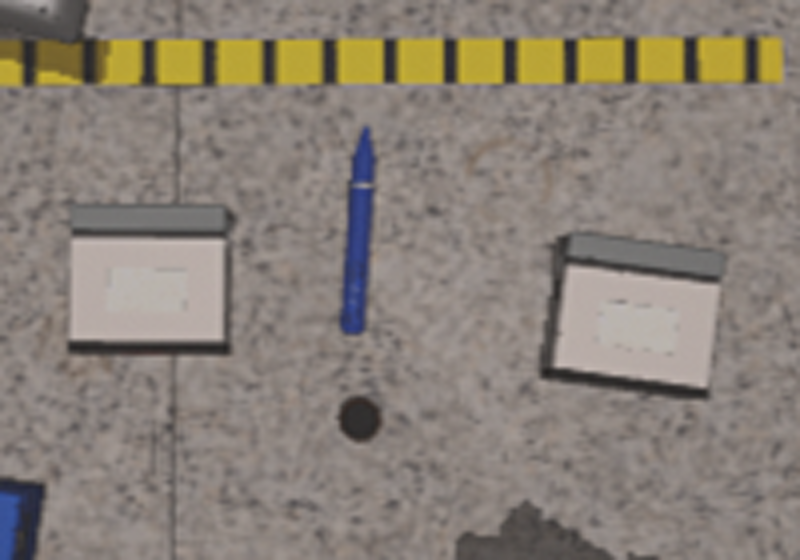

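Both crates lie on their backs, and the stamp is on the left one (crop 385,205); the right underside is plain. In the top crop the left crate runs from its lid edge at row 206 to its underside at row 351, columns 70–228, at z=60.

Run:
```python
from h import *
p=np.array([(71,206),(228,206),(228,351),(70,351)])/4-.375+[240,160]; print(w('top',p,60).tolist())
p=np.array([(180,40),(180,83),(120,40),(120,83)])/4-.375+[240,160]; print(w('top',p,0).tolist())
print('hang top-cam',[w('top',[(261,168)],z)[0].tolist() for z in (0,100,200,300)],'scene',[w('scene',[(308,176)],z)[0].tolist() for z in(0,100,200)])
print(telemetry.state()['ee_pos'])
```

```text
[[595.6, 181.1, 60.0], [596.4, 81.8, 60.0], [504.8, 80.9, 60.0], [504.0, 180.5, 60.0]]
[[712.2, 119.0, 0.0], [683.4, 118.6, 0.0], [711.9, 158.9, 0.0], [683.1, 158.6, 0.0]]
hang top-cam [[716.1, 182.0, 0.0], [698.3, 167.7, 100.0], [680.5, 153.5, 200.0], [662.7, 139.2, 300.0]] scene [[1095.0, 475.1, -0.0], [874.7, 313.8, 100.0], [654.5, 152.5, 200.0]]
[ 331.4562408  -168.62973265  178.23214066]
```

```bash
python3 -m crank '[{"dx":0.026,"dy":0.0536,"dz":0,"yaw":0.214},{"dx":0.026,"dy":0.0536,"dz":0,"yaw":0.214},{"dx":0.026,"dy":0.0536,"dz":0,"yaw":0.214},{"dx":0.026,"dy":0.0536,"dz":0,"yaw":0.214},{"dx":0.026,"dy":0.0536,"dz":0,"yaw":0.214},{"dx":0.026,"dy":0.0536,"dz":0,"yaw":0.214},{"dx":0.026,"dy":0.0536,"dz":0,"yaw":0.214},{"dx":0,"dy":0,"dz":0,"yaw":0},{"dx":0,"dy":0,"dz":0,"yaw":0}]' 0.6
python3 -c "
from h import *
print(telemetry.state()['ee_pos'])"
```

```text
time_s: 10.3
ee_pos: [476.5, 131.8, 176.7]
ee_rot: [-180.0, -0.2, -179.4]
force: [-0.7, 0.4, 0.5]
gripper_width: 54.5
gripper_force: 0.0
[476.54979511 131.82861315 176.67736569]
```

```bash
python3 -m crank '[{"dx":0,"dy":0,"dz":-0.05,"yaw":0},{"dx":0,"dy":0,"dz":-0.05,"yaw":0},{"dx":0,"dy":0,"dz":-0.045,"yaw":0},{"dx":0,"dy":0,"dz":-0.032,"yaw":0},{"dx":0,"dy":0,"dz":0,"yaw":0},{"dx":0,"dy":0,"dz":0,"yaw":0}]'
python3 -m crank '[{"dx":0.008,"dy":0,"dz":0,"yaw":0},{"dx":0.008,"dy":0,"dz":0,"yaw":0},{"dx":0.008,"dy":0,"dz":0,"yaw":0},{"dx":0.008,"dy":0,"dz":0,"yaw":0},{"dx":0.008,"dy":0,"dz":0,"yaw":0},{"dx":0.008,"dy":0,"dz":0,"yaw":0},{"dx":0.008,"dy":0,"dz":0,"yaw":0},{"dx":0.008,"dy":0,"dz":0,"yaw":0}]'
python3 -c "
from h import *
snap('top','t4.png');print(telemetry.state()['ee_pos'])
cv2.imwrite('pics/t4c.png',cv2.resize(cv2.imread('pics/t4.png')[130:280,220:420],None,fx=4,fy=4,interpolation=cv2.INTER_CUBIC))"
```

```text
time_s: 11.05
ee_pos: [477.4, 131.3, 37.2]
ee_rot: [180.0, 0.1, -179.5]
force: [0.4, 0.2, 0.3]
gripper_width: 54.5
gripper_force: 0.0
time_s: 12.05
ee_pos: [528.5, 131.7, 36.3]
ee_rot: [180.0, -0.0, -179.5]
force: [-4.5, -0.7, 3.7]
gripper_width: 54.9
gripper_force: 1.8
[529.91420014 131.80084449  36.36059835]
```

View pics/t4c.png

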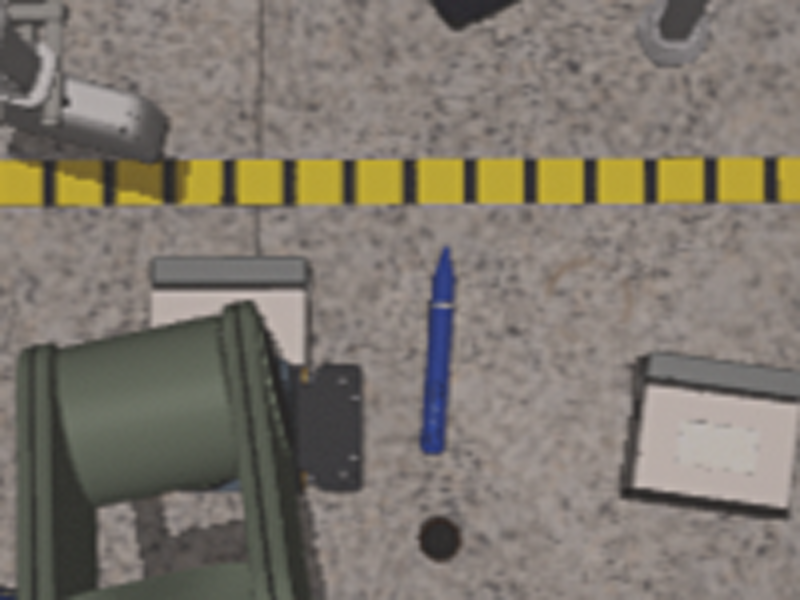

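The crate is sliding squarely, with its lid edge at crop (152–308, 257). The hanging clamp (165,150) stays clear of the wrist's projected path in the image.

Run:
```python
from h import *
p=np.array([(152,257),(308,257)])/4-.375+[220,130]; print(w('top',p,60).tolist(),w('top',p,56).tolist())
```

```text
[[639.4, 181.1, 60.0], [640.1, 82.3, 60.0]] [[639.9, 181.7, 56.0], [640.6, 82.6, 56.0]]
```

```bash
python3 -m crank '[{"dx":0.008,"dy":0,"dz":0,"yaw":0},{"dx":0.008,"dy":0,"dz":0,"yaw":0},{"dx":0.008,"dy":0,"dz":0,"yaw":0},{"dx":0.008,"dy":0,"dz":0,"yaw":0},{"dx":0.008,"dy":0,"dz":0,"yaw":0}]'
python3 -m crank '[{"dx":0.008,"dy":0,"dz":0,"yaw":0},{"dx":0.008,"dy":0,"dz":0,"yaw":0},{"dx":0.008,"dy":0,"dz":0,"yaw":0},{"dx":0.005,"dy":0,"dz":0,"yaw":0},{"dx":0.002,"dy":0,"dz":0,"yaw":0},{"dx":0,"dy":0,"dz":0,"yaw":0}]'
python3 -m crank '[{"dx":-0.03,"dy":0,"dz":0,"yaw":0},{"dx":-0.03,"dy":0,"dz":0.02,"yaw":0},{"dx":-0.03,"dy":0,"dz":0.05,"yaw":0},{"dx":-0.03,"dy":0,"dz":0.05,"yaw":0},{"dx":-0.04,"dy":0,"dz":0.03,"yaw":0},{"dx":0,"dy":0,"dz":0,"yaw":0},{"dx":0,"dy":0,"dz":0,"yaw":0}]'
python3 -c "
from h import *
snap('top','t5.png')
cv2.imwrite('pics/t5c.png',cv2.resize(cv2.imread('pics/t5.png')[150:300,220:420],None,fx=4,fy=4,interpolation=cv2.INTER_CUBIC))"
```

```text
time_s: 12.72
ee_pos: [560.6, 131.7, 36.3]
ee_rot: [180.0, 0.0, -179.5]
force: [-0.0, -0.1, -0.8]
gripper_width: 54.6
gripper_force: 0.4
time_s: 13.48
ee_pos: [585.1, 131.7, 36.4]
ee_rot: [180.0, 0.0, -179.5]
force: [0.7, 0.7, 0.7]
gripper_width: 54.6
gripper_force: 0.1
time_s: 14.35
ee_pos: [457.4, 131.7, 156.3]
ee_rot: [180.0, 0.1, -179.5]
force: [0.2, 0.1, 0.2]
gripper_width: 54.8
gripper_force: 0.0
```

View pics/t5c.png

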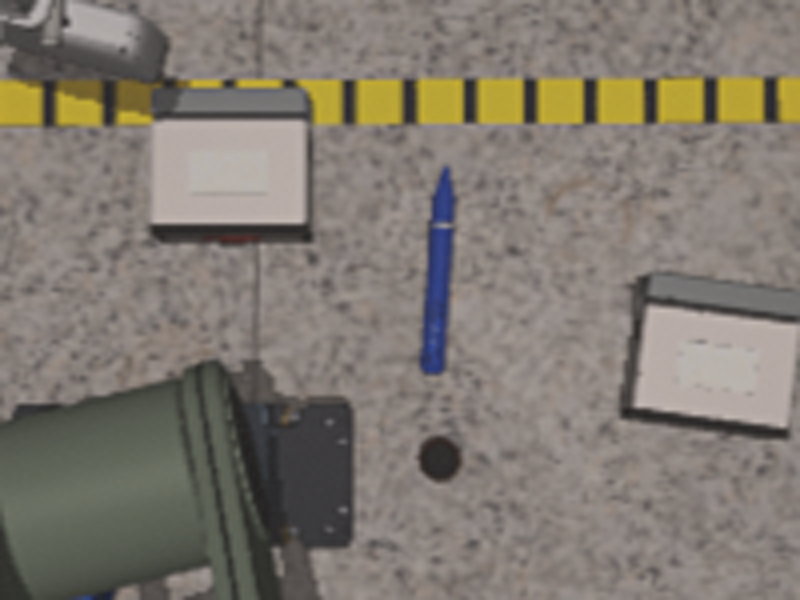

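The stamped crate's lid edge is at row 88, which works out to x ≈ 696 mm; the tape runs from 683 to 712. The vial and pen haven't moved, the other crate lies short of the line, and the robot is clear.

```bash
python3 -c "
from workcell import ticket
print(ticket.job_done())"
```

```text
the job is handed in; nothing more can be done
None
```

Job handed in at about 14 s of robot time: both crates were tipped onto their backs, the stamped (left) crate's lid end is on the dispatch line at x ≈ 696 mm (tape 683–712 mm), and the plain crate lies short of it; the vial and pen are where they were, and I did not re-check the timer and bottle at the end.

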